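Set out the pepper mills by height

ROBOT

A 6-joint arm with a two-finger parallel gripper is mounted at the origin on the work surface. World frame = base frame: x ahead of the robot, y to its left, z up, the work surface at z = 0. Lengths are in m, angles in rad, forces in N, time in s.
With the tool pointing down it reaches from about 0.375 to 0.9 m from the base axis. Payload 3.1 kg.
Tool frame: the origin (TCP) lies on the centre line of the jaws, within the pads' length; the fingertips stand 11 mm ahead of it and the grasp point (between the pads) lies 8 mm behind it; x points along the fingers, y is the direction in which the jaws open and shut, and the axes are right-handed (so a half turn about x gives the same grasp; the last joint's range is limited). The gripper opens to 87 mm and grips with 3 to 60 N. Pads are 19 mm wide; open, the fingers measure 117 mm over their backs; the gripper's body (75 mm by 190 mm) begins 51 mm behind the grasp point.
Start: joints at [0.921, 0.527, 1.433, -0, 1.181, -0.178], TCP at [0.283, 0.557, 0.234] pointing down, gripper open.
Joint ranges: [-3.08, 3.08], [-0.75, 2.2], [0.22, 2.44], [-1.43, 4.57], [0, 2.65], [-2.85, 2.85]. Speed limits (rad/s): [2.79, 2.79, 3.14, 3.14, 3.14, 3.14].

INTERFACE

Orientations are given as a unit quaternion [x, y, z, w].
In Python, from rig import robot, camera, camera_info gives the robot as it stands.
- The arm moves only by the shell command python3 -m inch 'ROWS' [FORCE]. ROWS is JSON, a list that holds one entry, the list of rows, each a list of 5 numbers: the shift along the tool's x, y, z in cm, then the turn about the tool's x in rad, then the opening, from 0 (shut) to 1 (fully open). A call has 1 to 8 rows; each row shifts and turns the pose as measured when the row begins, along the tool's axes as they then stand; what a row does not reach is not made up. A row lasts 1/12 s, in which the tool goes at most 41.7 mm and 7.16 degrees, less where a joint would pass 70% of its speed; a pose out of reach is approached as far as the arm can. A call with a gripper value outside its range is refused whole. The fingers move at their own pace and stop on an object; FORCE is the grip in N (left out, the last holds). Time passes only in rows, so rows that do not move let the fingers close. It gives the time, the measured TCP pose, the force and the opening at its end, in the units of the state.
- robot.get_obs(): the state, without advancing time (a new reading comes with each control period).
- camera(name): name is "scene" or "top"; returns the picture (480x640x3 uint8, red, green, blue); there is no depth.
- camera_info(name): a dict with "camera_matrix" (3x3 intrinsics, pixels), "rvec" (rotation vector, rad) and "tvec" (3), from world to camera coordinates, as OpenCV has them. Camera axes: x right, y down, z forward; pixel columns grow to the right and rows downward; lengths in m; the calibration is good to about 2 mm. A picture is of the moment at which its call begins. camera_info takes no time and is no camera call.
- robot.hand_in(): hands the job in, once; it reports no verdict.
The state is a dict: "time": time; "q": joint angles; "joint_velocities": joint speeds; "joint_torque": joint torques, N m; "position": TCP position; "tool_rot": TCP orientation; "ft_force": force on the tool from outside, world axes, zero at the start; "moment": the same for the moment, N m; "grip_width": finger opening in m.
Only numpy, scipy, OpenCV 4.12 (cv2) and the standard library are available. Lean on these libraries where they do the work, as an engineer would, in place of code of your own. Each camera call takes 0.05 s, during which the arm holds its last target. There are 200 camera calls.

TASK

Set out the four wooden pepper mills from the steel tray on the display board, one standing upright in the middle of each cork coaster, in order of height: the tallest next to the price-card stand, then getting shorter along the row, with the shortest at the far end beside the honey jar. Don't knock any mill over, leave the card stand and the honey jar where they are, and let go of everything when you are done.

Things in the scene. Friction and masses are not known exactly. Their poses are not given: they have to be found in the camera images.
- mill_a: Turned wooden pepper mill, the third tallest of the four, loose, standing upright on the steel tray (floor 6 mm above the table, rim 14 mm): 82 mm high in all, round foot 40 mm across, narrow waist, cylindrical wooden head 33 mm across between 55 and 74 mm above the underside (the place to grip, from above), small steel button on top. Origin: centre of the underside; z is up, along its axis. 0.03 to 0.2 kg.
- mill_b: Turned wooden pepper mill, the tallest of the four, loose, standing upright on the steel tray (floor 6 mm above the table, rim 14 mm): 116 mm high in all, round foot 52 mm across, narrow waist, cylindrical wooden head 43 mm across between 89 and 108 mm above the underside (the place to grip, from above), small steel button on top. Origin: centre of the underside; z is up, along its axis. 0.03 to 0.2 kg.
- mill_c: Turned wooden pepper mill, the shortest of the four, loose, standing upright on the steel tray (floor 6 mm above the table, rim 14 mm): 65 mm high in all, round foot 34 mm across, narrow waist, cylindrical wooden head 28 mm across between 38 and 57 mm above the underside (the place to grip, from above), small steel button on top. Origin: centre of the underside; z is up, along its axis. 0.03 to 0.2 kg.
- mill_d: Turned wooden pepper mill, the second tallest of the four, loose, standing upright on the steel tray (floor 6 mm above the table, rim 14 mm): 99 mm high in all, round foot 46 mm across, narrow waist, cylindrical wooden head 38 mm across between 72 and 91 mm above the underside (the place to grip, from above), small steel button on top. Origin: centre of the underside; z is up, along its axis. 0.03 to 0.2 kg.
- coaster1: Round cork coaster, 66 mm across, 4 mm thick, fixed on the dark wooden display board. The four coasters are alike and stand in one straight row, 90 mm apart; the numbers in their names say nothing of their order in the row. Origin: centre of the underside, z up; its top is 4 mm above the origin (16 mm above the table).
- coaster2: Round cork coaster, 66 mm across, 4 mm thick, fixed on the dark wooden display board. The four coasters are alike and stand in one straight row, 90 mm apart; the numbers in their names say nothing of their order in the row. Origin: centre of the underside, z up; its top is 4 mm above the origin (16 mm above the table).
- coaster3: Round cork coaster, 66 mm across, 4 mm thick, fixed on the dark wooden display board. The four coasters are alike and stand in one straight row, 90 mm apart; the numbers in their names say nothing of their order in the row. Origin: centre of the underside, z up; its top is 4 mm above the origin (16 mm above the table).
- coaster4: Round cork coaster, 66 mm across, 4 mm thick, fixed on the dark wooden display board. The four coasters are alike and stand in one straight row, 90 mm apart; the numbers in their names say nothing of their order in the row. Origin: centre of the underside, z up; its top is 4 mm above the origin (16 mm above the table).
- card_stand: Price-card stand at one end of the row, standing on the board in line with the coasters, 90 mm from the centre of the nearest one, at either end: round steel foot 44 mm across, short stem, small blank white card on top (56 mm wide), 76 mm high in all. Loose, 0.25 kg. Origin: centre of the underside.
- honey_jar: Small amber honey jar with a brass lid, 46 mm across, 42 mm high, at the other end of the row, also 90 mm from the nearest coaster. Loose, a bystander. Origin: centre of the underside.
Not all that is in view belongs to the job. What is shaped like the card_stand but blue or purple is not meant.

How it is judged:
At the end, for the whole second after the job is handed in: Each mill is upright (within 0.1 rad), at rest on a coaster, within 12 mm of its centre; from the card stand outwards: tallest, second, third, shortest (90, 180, 270, 360 mm from the stand, give or take 35); stand and jar upright, within 20 mm of their start (horizontal distance between mill_b and card_stand between 0.055 and 0.125 m and (horizontal distance between mill_b and coaster1 below 0.012 m or horizontal distance between mill_b and coaster2 below 0.012 m or horizontal distance between mill_b and coaster3 below 0.012 m or horizontal distance between mill_b and coaster4 below 0.012 m) and height (world z) of mill_b between 0.012 and 0.021 m and angle between each of mill_b, mill_d, mill_a, mill_c's own z axis and vertical below 0.1 rad and linear speed of each of mill_b, mill_d, mill_a, mill_c below 0.02 m/s and horizontal distance between mill_d and card_stand between 0.145 and 0.215 m and (horizontal distance between mill_d and coaster1 below 0.012 m or horizontal distance between mill_d and coaster2 below 0.012 m or horizontal distance between mill_d and coaster3 below 0.012 m or horizontal distance between mill_d and coaster4 below 0.012 m) and height (world z) of mill_d between 0.012 and 0.021 m and horizontal distance between mill_a and card_stand between 0.235 and 0.305 m and (horizontal distance between mill_a and coaster1 below 0.012 m or horizontal distance between mill_a and coaster2 below 0.012 m or horizontal distance between mill_a and coaster3 below 0.012 m or horizontal distance between mill_a and coaster4 below 0.012 m) and height (world z) of mill_a between 0.012 and 0.021 m and horizontal distance between mill_c and card_stand between 0.325 and 0.395 m and (horizontal distance between mill_c and coaster1 below 0.012 m or horizontal distance between mill_c and coaster2 below 0.012 m or horizontal distance between mill_c and coaster3 below 0.012 m or horizontal distance between mill_c and coaster4 below 0.012 m) and height (world z) of mill_c between 0.012 and 0.021 m and distance of each of card_stand, honey_jar from where it was at the start of the episode below 0.02 m and angle between each of card_stand, honey_jar's own z axis and vertical below 0.2 rad); the robot touches nothing.
It fails at once if a mill is knocked over (tilted more than 0.7 rad) (angle between any of mill_a, mill_b, mill_c, mill_d's own z axis and vertical above 0.7 rad).
It fails at once if the card stand or the honey jar is knocked over or pushed more than 20 mm (distance of any of card_stand, honey_jar from where it was at the start of the episode above 0.02 m or angle between any of card_stand, honey_jar's own z axis and vertical above 0.5 rad).
It also fails if it takes over 112 s, if anything falls off the work surface, if the arm or the gripper's body presses on something with over 40 N, if the wrist force passes 120 N, or if a joint passes its speed limit or range.

## Working session

There is one attempt and no reset: what is moved stays moved. The work goes in short steps, Python scripts to look and compute and a shell command to move; the robot and the scene stay as the last step left them, time stands still between calls to the robot, and variables do not carry over. Pictures are saved under pics/ and viewed, about 12 in all and at most 16, crops included, and the job is handed in when it is done.

```bash
ls; mkdir -p pics; python3 - <<'E'
from rig import robot,camera,camera_info
import cv2
for n in("top","scene"):
    cv2.imwrite(f"pics/{n}0.png",camera(n)[:,:,::-1]); print(n,camera_info(n))
print(robot.get_obs())
E
```

```text
pics
top {'camera_matrix': array([[488.28788274,   0.        , 326.92703311],
       [  0.        , 488.28788274, 237.47811247],
       [  0.        ,   0.        ,   1.        ]]), 'rvec': array([ 1.95948916, -2.26557815,  0.23656326]), 'tvec': array([0.08460506, 0.48753275, 0.90580591])}
scene {'camera_matrix': array([[534.16188985,   0.        , 323.27739017],
       [  0.        , 534.16188985, 240.82782011],
       [  0.        ,   0.        ,   1.        ]]), 'rvec': array([ 0.78770642,  2.52447411, -1.17447887]), 'tvec': array([ 0.37448516, -0.15155312,  1.29471208])}
{'time': 0.1, 'q': array([ 9.21502723e-01,  5.28407553e-01,  1.43377764e+00, -5.62764138e-05,
        1.18140130e+00, -1.78475692e-01]), 'joint_velocities': array([-0.00176956, -0.00297328, -0.0024512 , -0.00108118,  0.00053929,
        0.00041339]), 'joint_torque': array([-5.35189101e-04, -4.40990531e+01, -1.77148497e+01,  6.34428416e-02,
        5.34784596e-02, -7.11668599e-05]), 'position': array([0.2830876 , 0.55648988, 0.23264726]), 'tool_rot': array([ 0.16426581,  0.68787217, -0.16557143,  0.68733886]), 'ft_force': array([-0.11421146, -0.31883481, -1.37289934]), 'moment': array([0.05146967, 0.00372812, 0.00036756]), 'grip_width': 0.08705915550847916}
```

View pics/top0.png

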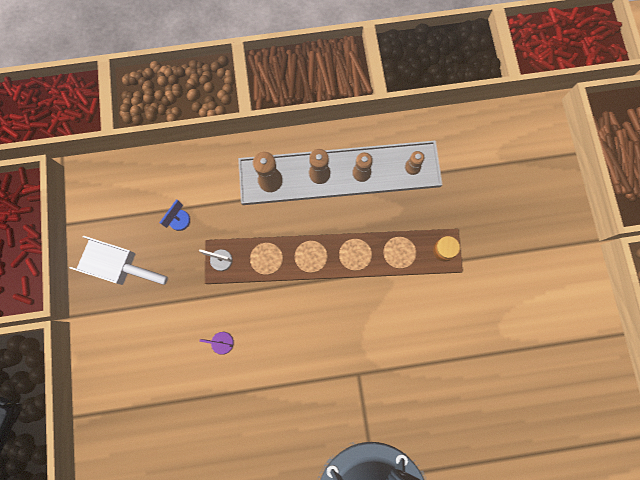

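View pics/scene0.png

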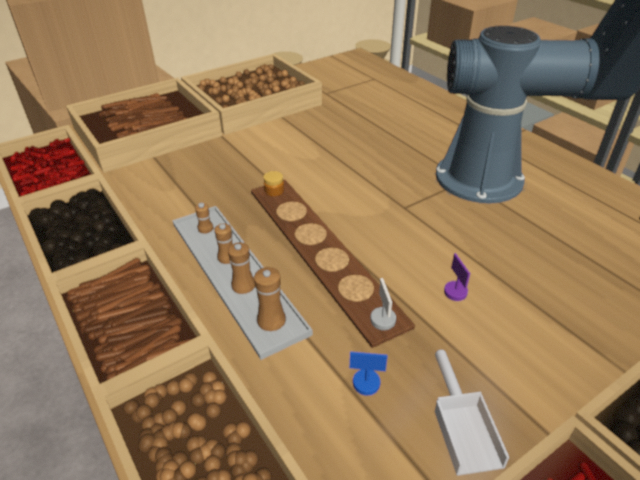

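The top view shows mills at about (265,165), (319,160), (363,163) and (415,158), and coasters at (266,258), (311,256), (355,254) and (400,252). The honey jar is at (448,247). There are three stand-like things: grey with a white card at (220,260), blue at (178,217) and purple at (221,343). Only the grey one is steel and in line with the row on the board, so that is the one meant. I'll confirm it in an enlarged crop and measure.

```bash
cat > h.py <<'E'
import numpy as np, cv2
from rig import robot,camera,camera_info
from scipy.spatial.transform import Rotation as Ro
def ray(n,uv,z):
    i=camera_info(n);R=cv2.Rodrigues(i['rvec'])[0];t=i['tvec']
    c=-R.T@t;d=R.T@np.linalg.inv(i['camera_matrix'])@np.array([*uv,1.])
    return c+d*(z-c[2])/d[2]
def proj(n,p):
    i=camera_info(n);return cv2.projectPoints(np.array([p],float),i['rvec'],i['tvec'],i['camera_matrix'],None)[0].ravel()
E
python3 - <<'E'
from h import *
im=cv2.imread('pics/top0.png')
cv2.imwrite('pics/crop1.png',cv2.resize(im[140:285,195:465],None,fx=2.9,fy=2.9,interpolation=cv2.INTER_CUBIC))
hsv=cv2.cvtColor(im,cv2.COLOR_BGR2HSV)
for u,v in[(266,258),(311,256),(355,254),(400,252)]:
    m=((im[...,0]>85)&(im[...,2]>150)).astype('uint8')
    k=np.zeros_like(m);cv2.circle(k,(u,v),21,1,-1);m=cv2.morphologyEx(m*k,cv2.MORPH_CLOSE,np.ones((5,5)))
    y,x=np.nonzero(m);print('coaster',x.mean(),y.mean(),len(x),ray('top',(x.mean(),y.mean()),.016))
E
```

```text
coaster 265.7971014492754 258.0845410628019 828 [0.47774947 0.14042472 0.016     ]
coaster 310.37055214723927 256.0920245398773 815 [0.46883112 0.05097566 0.016     ]
coaster 354.8890243902439 254.07926829268294 820 [ 0.45995554 -0.03851244  0.016     ]
coaster 399.28239608801954 252.00733496332518 818 [ 0.45122172 -0.12791583  0.016     ]
```

View pics/crop1.png

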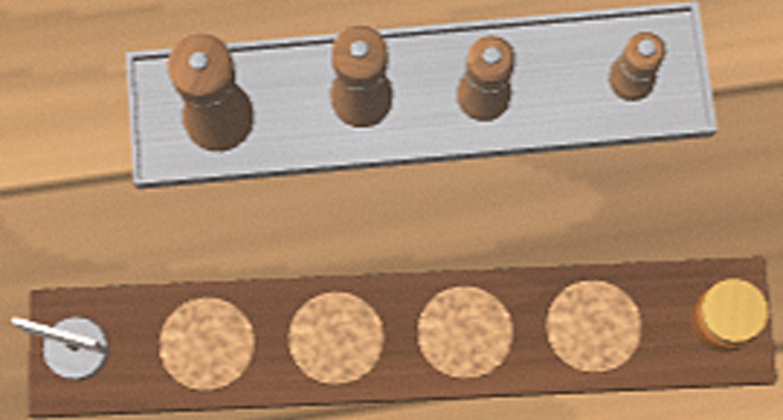

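The crop confirms it: the grey steel stand with the white card is at crop (75,348), on the board and in line with the coasters. The mill heads shrink from left to right, so the order is b, d, a, c. Their buttons are at crop (199,61), (359,48), (491,55) and (647,47).

```bash
python3 - <<'E'
from h import *
im=cv2.imread('pics/top0.png').astype(int)
sc=cv2.imread('pics/scene0.png')
for n,c,h in[('b',(199,61),.116),('d',(359,48),.099),('a',(491,55),.082),('c',(647,47),.065)]:
    uv=np.array([(c[0]+.5)/2.9+194.5,(c[1]+.5)/2.9+139.5])
    u,v=uv.round().astype(int);p=im[v-4:v+5,u-4:u+5];w=np.clip(p[...,0]-100,0,None)  # blue: steel vs wood
    g=np.mgrid[v-4:v+5,u-4:u+5];uv2=np.array([(g[1]*w).sum(),(g[0]*w).sum()])/w.sum()
    P=ray('top',uv2,h+.005);print(n,uv,uv2,P,ray('top',uv,h+.005)[:2],'foot px',proj('top',[P[0],P[1],.006]),'scene top',proj('scene',P))
print('stand',ray('top',((75+.5)/2.9+194.5,348/2.9+139.5),.016))
print('jar',ray('top',(732/2.9+194.5,310/2.9+139.5),.054))
o=robot.get_obs();print(Ro.from_quat(o['tool_rot']).as_matrix().round(3))
E
```

```text
b [263.29310345 160.70689655] [262.60497238 160.34175217] [0.64377235 0.11364644 0.121     ] [0.64286634 0.11245376] foot px [269.67650724 180.08634932] scene top [266.86236747 273.56259819]
d [318.46551724 156.22413793] [318.16369048 156.31590136] [0.6432894  0.00874424 0.104     ] [0.64339039 0.0081457 ] foot px [319.00909098 173.46754331] scene top [238.07464699 246.70621737]
a [363.98275862 158.63793103] [363.94219904 158.51803564] [ 0.63252911 -0.07963295  0.087     ] [ 0.63227324 -0.07967174] foot px [361.12547727 172.5201642 ] scene top [222.37975831 226.42812279]
c [417.77586207 155.87931034] [417.5797649  155.68849706] [ 0.62931719 -0.18850655  0.07      ] [ 0.62886484 -0.1888194 ] foot px [412.11327766 166.89621145] scene top [201.06282382 205.16004788]
stand [0.48802566 0.23098823 0.016     ]
jar [ 0.44280539 -0.21492471  0.054     ]
[[-0.001  0.454  0.891]
 [-0.002  0.891 -0.454]
 [-1.    -0.002 -0.   ]]
```

```bash
cat > d.py <<'E'
import sys
from h import *
# usage: d.py x y z : shift needed in tool axes (cm) and turn to tool-y heading -0.098
T=np.array(sys.argv[1:4],float);o=robot.get_obs();R=Ro.from_quat(o['tool_rot']).as_matrix()
a=np.arctan2(R[1,1],R[0,1])
print('t',round(o['time'],2),'pos',o['position'].round(4),'d(cm)',(R.T@(T-o['position'])*100).round(2),'turn',round((a+.098+np.pi)%(2*np.pi)-np.pi,3),'down',R[:,0].round(3),'w',round(o['grip_width'],4),'F',o['ft_force'].round(1),'q6',o['q'][5].round(2))
E
python3 -m inch '[[[0,0,0,0.12,1],[0,0,0,0.12,1],[0,0,0,0.12,1],[0,0,0,0.12,1],[0,0,0,0.12,1],[0,0,0,0.12,1],[0,0,0,0.12,1],[0,0,0,0.12,1]]]' 20; python3 d.py .6435 .1132 .20
```

```text
time: 0.77
position: [0.2809, 0.5537, 0.2277]
tool_rot: [0.469, 0.524, -0.478, 0.525]
ft_force: [-0.4, 1.0, -0.1]
grip_width: 0.0869
t 0.77 pos [0.2809 0.5537 0.2277] d(cm) [ 2.94 31.6  47.49] turn 0.2 down [-0.008 -0.01  -1.   ] w 0.0869 F [-0.4  1.  -0.1] q6 0.82
```

```bash
python3 -m inch '[[[-0.05,0,0,0.1,1],[-0.05,0,0,0.1,1],[-0.05,2,3,0,1],[-0.05,2,3,0,1],[-0.05,2,3,0,1],[-0.05,2,3,0,1],[-0.05,2,3,0,1],[-0.05,2,3,0,1]]]'; python3 -m inch '[[[-0.05,2,3,0,1],[-0.05,2,3,0,1],[-0.05,2,3,0,1],[-0.05,2,3,0,1],[-0.05,2,3,0,1],[-0.05,2,3,0,1],[-0.05,2,3,0,1],[0,0,0,0,1]]]' >/dev/null; python3 d.py .6435 .1132 .0965
```

```text
time: 1.43
position: [0.3782, 0.3601, 0.2284]
tool_rot: [-0.518, -0.474, 0.53, -0.474]
ft_force: [0.1, -0.3, -0.1]
grip_width: 0.0875
t 2.1 pos [0.5021 0.1198 0.2314] d(cm) [13.3  14.29 -1.03] turn -0.006 down [-0.014 -0.015 -1.   ] w 0.087 F [0.3 0.2 0.6] q6 0.14
```

```bash
python3 -m inch '[[[-0.05,2.8,-0.2,0,1],[-0.05,2.8,-0.2,0,1],[-0.05,2.8,-0.2,0,1],[-0.05,2.8,-0.2,0,1],[0,2.8,-0.2,0,1],[0,0.5,0,0,1],[0,0,0,0,1],[0,0,0,0,1]]]' >/dev/null; python3 d.py .6435 .1132 .0965
```

```text
t 2.77 pos [0.6477 0.1112 0.2248] d(cm) [12.83 -0.09 -0.37] turn -0.015 down [-0.028 -0.014 -1.   ] w 0.0871 F [ 0.5 -1.  -0.3] q6 0.12
```

```bash
python3 -m inch '[[[3.2,0,-0.15,0,1],[3.2,-0.05,-0.1,0,1],[3.2,0,-0.1,0,1],[2,0,0,0,1],[0.8,0,0,0,1]]]' >/dev/null; python3 d.py .6435 .1132 .0965
```

```text
t 3.18 pos [0.6402 0.1155 0.1018] d(cm) [0.53 0.37 0.19] turn -0.012 down [-0.024 -0.013 -1.   ] w 0.0874 F [-0.6 -0.6 -0.3] q6 0.13
```

```bash
python3 -m inch '[[[0.4,0.35,0.2,0,1],[0,0.05,0,0,1]]]' >/dev/null; python3 d.py .6435 .1132 .0965; python3 - <<'E'
from h import *
a=camera('top')[:,:,::-1][130:250,200:340];b=camera('scene')[:,:,::-1][170:350,180:360]
cv2.imwrite('pics/g1.png',np.hstack([cv2.resize(a,(420,360)),cv2.resize(b,(360,360))]))
E
```

```text
t 3.35 pos [0.6398 0.1137 0.0957] d(cm) [-0.09  0.37  0.01] turn -0.011 down [-0.032 -0.014 -0.999] w 0.0871 F [-1.  -0.1  0.1] q6 0.13
```

View pics/g1.png

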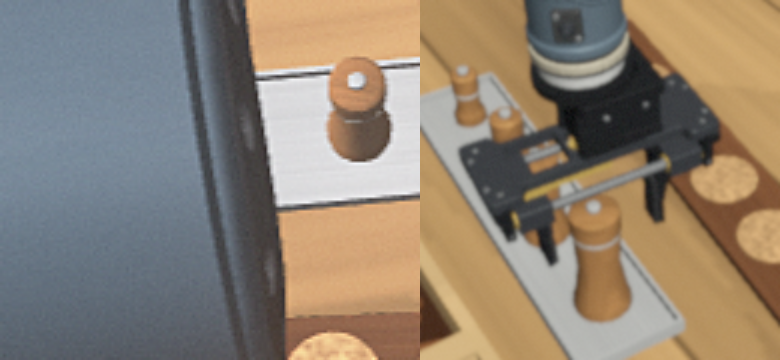

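The scene half shows mill b's head at crop (595,228), between the fingertips at (545,255) and (655,215). Its button is at scene pixel (266.5,274), against a predicted (266.9,273.6). The grasp is lined up, so I close.

```bash
python3 -m inch '[[[-0.05,0.2,0,0,0.4],[-0.05,0.05,0,0,0.3],[-0.05,0,0,0,0.3],[-0.05,0,0,0,0.3],[-0.05,0,0,0,0.3],[-0.05,0,0,0,0.3]]]' 20 >/dev/null; python3 d.py .6435 .1132 .0965
```

```text
t 3.95 pos [0.6481 0.1137 0.1072] d(cm) [ 1.08 -0.44  0.09] turn -0.011 down [-0.016 -0.013 -1.   ] w 0.0548 F [-0.1  0.1 -0. ] q6 0.13
```

```bash
python3 -m inch '[[[0.9,-0.3,0,0,0.55],[0.1,0,0,0,0.55]]]' >/dev/null; python3 d.py .6435 .1132 .0965;python3 -m inch '[[[0,0,0,0,0.55],[0,0,0,0,0.55]]]' >/dev/null; python3 d.py .6435 .1132 .0965
```

```text
t 4.12 pos [0.6453 0.114  0.0976] d(cm) [ 0.11 -0.17  0.09] turn -0.011 down [-0.014 -0.013 -1.   ] w 0.0495 F [-1.  -0.8  0.3] q6 0.13
t 4.28 pos [0.6444 0.1139 0.0964] d(cm) [-0.01 -0.08  0.08] turn -0.011 down [-0.017 -0.013 -1.   ] w 0.0481 F [-0.7 -0.4 -0.3] q6 0.13
```

Settled on target; closing now.

```bash
python3 -m inch '[[[0,0,0,0,0.3],[0,0,0,0,0.3],[0,0,0,0,0.3]]]' 20 >/dev/null; python3 d.py .6435 .1132 .0965;python3 -m inch '[[[-1,0,0,0,0.3],[-2,0,0,0,0.3],[-2,0,0,0,0.3],[-1,0,0,0,0.3],[0,0,0,0,0.3]]]' >/dev/null; python3 d.py .4777 .1404 .1075
```

```text
t 4.53 pos [0.6444 0.1139 0.0959] d(cm) [-0.06 -0.09  0.08] turn -0.011 down [-0.017 -0.013 -1.   ] w 0.042 F [-0.6 -0.2  0.2] q6 0.13
t 4.95 pos [0.6432 0.1148 0.1569] d(cm) [  5.31 -16.61  -0.82] turn -0.012 down [-0.024 -0.013 -1.   ] w 0.0423 F [ 0.2  0.1 -1.1] q6 0.13
```

```bash
python3 -m inch '[[[-0.05,-1.5,-0.1,0,0.3],[-0.05,-2.5,-0.1,0,0.3],[-0.05,-2.8,-0.15,0,0.3],[-0.05,-2.8,-0.15,0,0.3],[-0.05,-2.5,-0.1,0,0.3],[-0.05,-1.8,-0.1,0,0.3],[0,-0.8,0,0,0.3],[0,0,0,0,0.3]]]' >/dev/null; python3 d.py .4777 .1404 .107;  python3 -m inch '[[[0,0,0,0,0.3],[0,0,0,0,0.3]]]' >/dev/null; python3 d.py .4777 .1404 .107
```

```text
t 5.62 pos [0.4909 0.1376 0.1605] d(cm) [ 5.37 -1.22 -0.21] turn -0.013 down [-0.024 -0.013 -1.   ] w 0.0422 F [-0.2 -0.5 -1.1] q6 0.18
t 5.78 pos [0.4925 0.1376 0.1605] d(cm) [ 5.37 -1.39 -0.2 ] turn -0.013 down [-0.022 -0.013 -1.   ] w 0.0425 F [ 1.2  0.1 -2.7] q6 0.18
```

```bash
python3 -m inch '[[[0,-1.2,-0.25,0,0.3],[1,-0.2,0,0,0.3],[1.5,0,0,0,0.3],[1.2,0,0,0,0.3],[0.6,0,0,0,0.3],[0,0,0,0,0.3]]]' >/dev/null; python3 d.py .4777 .1404 .107
```

```text
t 6.28 pos [0.4837 0.1413 0.1169] d(cm) [ 1.   -0.57  0.15] turn -0.016 down [-0.012 -0.012 -1.   ] w 0.0421 F [-1.5 -0.2 -1.7] q6 0.19
```

```bash
python3 -m inch '[[[0.3,-0.4,0.15,0,0.3],[0.2,-0.15,0,0,0.3],[0,0,0,0,0.3],[0,0,0,0,0.3]]]' >/dev/null; python3 d.py .4777 .1404 .107
```

```text
t 6.62 pos [0.4786 0.1404 0.1122] d(cm) [ 0.53 -0.09  0.  ] turn -0.016 down [-0.011 -0.012 -1.   ] w 0.0421 F [ 0.7  0.9 -1.3] q6 0.19
```

```bash
python3 -m inch '[[[0.3,-0.05,0,0,0.3],[0.2,0,0,0,0.3],[0.05,0,0,0,0.3],[0,0,0,0,0.3]]]' >/dev/null; python3 d.py .4777 .1404 .107
```

```text
t 6.95 pos [0.4791 0.1405 0.1075] d(cm) [ 0.05 -0.14  0.02] turn -0.016 down [-0.007 -0.012 -1.   ] w 0.042 F [-0.1  0.6 -1. ] q6 0.2
```

```bash
python3 -m inch '[[[0.1,-0.1,0,0,0.3],[0.1,0,0,0,0.3],[0.05,0,0,0,0.3],[0,0,0,0,0.3]]]' >/dev/null; python3 d.py .4777 .1404 .106; python3 -m inch '[[[0,0,0,0,0.55],[0,0,0,0,0.7],[0,0,0,0,0.85],[0,0,0,0,1],[0,0,0,0,1],[0,0,0,0,1],[0,0,0,0,1]]]' >/dev/null; python3 d.py .4777 .1404 .107
```

```text
t 7.28 pos [0.4784 0.1407 0.1061] d(cm) [ 0.02 -0.06  0.04] turn -0.016 down [-0.007 -0.012 -1.   ] w 0.0421 F [-0.9 -0.2 -1.6] q6 0.2
t 7.87 pos [0.4796 0.1408 0.1065] d(cm) [-0.05 -0.19  0.06] turn -0.016 down [-0.004 -0.012 -1.   ] w 0.0799 F [-0.1  0.7  1.3] q6 0.2
```

```bash
python3 -m inch '[[[-1,0,0,0,1],[-2,0,0,0,1],[-2.5,0,0,0,1],[-2,0,0,0,1],[-0.5,0,0,0,1]]]' >/dev/null; python3 d.py .6433 .0085 .0795; python3 - <<'E'
from h import *
b=camera('scene')[:,:,::-1][170:370,160:420]
cv2.imwrite('pics/p1.png',cv2.resize(b,(780,600)))
E
```

```text
t 8.28 pos [0.4781 0.1415 0.1894] d(cm) [10.98 18.03 11.18] turn -0.017 down [-0.01  -0.012 -1.   ] w 0.0869 F [ 0.4  0.  -0. ] q6 0.19
```

View pics/p1.png

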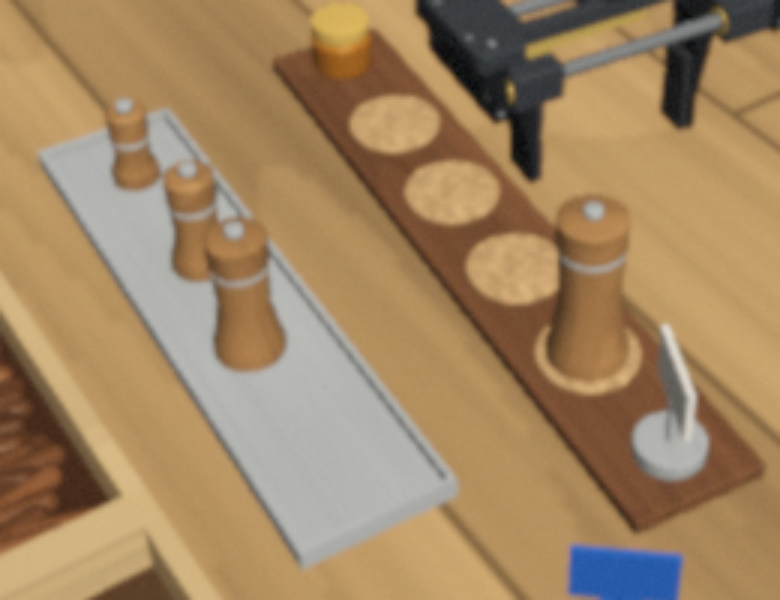

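Mill b stands upright and centred on the coaster beside the card stand (crop 590,290), and the stand hasn't moved. Next is mill d.

```bash
python3 -m inch '[[[0,2,1.2,0,1],[0,3,1.9,0,1],[0,3,1.9,0,1],[0,3,1.9,0,1],[0,3,1.9,0,1],[0,2.5,1.5,0,1],[0,1,0.6,0,1],[0,0,0,0,1]]]' >/dev/null; python3 d.py .6433 .0085 .0795
```

```text
t 9.0 pos [0.6405 0.0087 0.1827] d(cm) [10.31  0.46 -0.16] turn -0.013 down [-0.019 -0.012 -1.   ] w 0.0871 F [-0.2  1.2 -0.7] q6 -0.04
```

```bash
python3 -m inch '[[[2,0.3,0,0,1],[3,0.1,-0.1,0,1],[2.5,0,-0.1,0,1],[1.5,0,0,0,0.9],[0.7,0,0,0,0.8],[0.2,0,0,0,0.7],[0,0,0,0,0.6],[0,0,0,0,0.6]]]' >/dev/null; python3 d.py .6433 .0085 .0795
```

```text
t 9.67 pos [0.6359 0.0124 0.076 ] d(cm) [-0.37  0.76  0.31] turn -0.013 down [-0.029 -0.009 -1.   ] w 0.0616 F [-0.2  0.6  1.3] q6 -0.03
```

```bash
python3 -m inch '[[[-0.25,0.5,0.3,0,0.65],[0,0.2,0.05,0,0.6],[0,0,0,0,0.55],[0,0,0,0,0.55]]]' >/dev/null; python3 d.py .6433 .0085 .0795
```

```text
t 10.0 pos [0.6458 0.0078 0.0828] d(cm) [ 0.33 -0.25 -0.05] turn -0.012 down [-0.022 -0.01  -1.   ] w 0.0496 F [ 0.6 -0.1  0.2] q6 -0.03
```

```bash
python3 -m inch '[[[0.3,-0.2,0,0,0.5],[0,0,0,0,0.5],[0,0,0,0,0.25],[0,0,0,0,0.25],[0,0,0,0,0.25],[0,0,0,0,0.25]]]' 20 >/dev/null; python3 d.py .6433 .0085 .0795
```

```text
t 10.5 pos [0.6445 0.0076 0.0812] d(cm) [ 0.17 -0.13 -0.07] turn -0.012 down [-0.019 -0.011 -1.   ] w 0.0373 F [ 0.5 -0.1  0.1] q6 -0.03
```

```bash
python3 -m inch '[[[-1,0,0,0,0.25],[-2,0,0,0,0.25],[-1.5,0,0,0,0.25],[-0.5,-1.5,-0.4,0,0.25],[0,-2.5,-0.8,0,0.25],[0,-2.8,-0.8,0,0.25],[0,-2.8,-0.8,0,0.25],[0,-2.5,-0.8,0,0.25]]]' >/dev/null; python3 d.py .4688 .0502 .0912
```

```text
t 11.17 pos [0.5326 0.0558 0.138 ] d(cm) [ 4.74 -6.24  1.22] turn -0.016 down [-0.008 -0.012 -1.   ] w 0.0374 F [-0.5  0.4 -1.1] q6 0.03
```

```bash
python3 -m inch '[[[0,-2.5,0.4,0,0.25],[0,-1.8,0.4,0,0.25],[0.5,-1,0.2,0,0.25],[1,-0.3,0.1,0,0.25],[1,0,0,0,0.25],[0.3,0,0,0,0.25],[0,0,0,0,0.25]]]' >/dev/null; python3 d.py .4688 .0502 .0912
```

```text
t 11.75 pos [0.4644 0.0546 0.1148] d(cm) [2.36 0.51 0.36] turn -0.012 down [-0.012 -0.011 -1.   ] w 0.0373 F [ 1.1  0.5 -0.8] q6 0.01
```

```bash
python3 -m inch '[[[0.5,0.3,0.3,0,0.25],[0.7,0.1,0.05,0,0.25],[0.4,0,0,0,0.25],[0.1,0,0,0,0.25],[0,0,0,0,0.25]]]' >/dev/null; python3 d.py .4688 .0502 .0912
```

```text
t 12.17 pos [0.4712 0.0497 0.0976] d(cm) [ 0.64 -0.24 -0.03] turn -0.012 down [-0.007 -0.012 -1.   ] w 0.0372 F [ 0.4 -0.7 -1. ] q6 0.0
```

```bash
python3 -m inch '[[[0.3,-0.2,0,0,0.25],[0.2,0,0,0,0.25],[0.1,0,0,0,0.25],[0.05,0,0,0,0.25],[0,0,0,0,0.25],[0,0,0,0,0.25]]]' >/dev/null; python3 d.py .4688 .0502 .0912
```

```text
t 12.67 pos [0.4698 0.0498 0.0916] d(cm) [ 0.04 -0.11 -0.03] turn -0.012 down [-0.006 -0.012 -1.   ] w 0.0374 F [-0.8  0.5 -0.5] q6 0.0
```

```bash
python3 -m inch '[[[0.1,-0.1,0,0,0.25],[0.05,0,0,0,0.25],[0,0,0,0,0.5],[0,0,0,0,0.6],[0,0,0,0,0.75],[0,0,0,0,0.9],[0,0,0,0,1],[0,0,0,0,1]]]' >/dev/null; python3 d.py .4688 .0502 .0912; python3 -m inch '[[[0,0,0,0,1],[-1,0,0,0,1],[-2,0,0,0,1],[-2.5,0,0,0,1],[-2.5,0,0,0,1],[-1,0,0,0,1],[0,0,0,0,1]]]' >/dev/null; python3 d.py .6324 -.0796 .0625
```

```text
t 13.33 pos [0.47   0.0498 0.0912] d(cm) [-0.   -0.12 -0.02] turn -0.012 down [-0.002 -0.012 -1.   ] w 0.0691 F [-0.5  0.3 -0.1] q6 0.0
t 13.92 pos [0.4686 0.0511 0.1827] d(cm) [12.03 17.8  11.04] turn -0.012 down [-0.009 -0.011 -1.   ] w 0.0871 F [ 0.  -0.9 -0.5] q6 -0.0
```

```bash
python3 -m inch '[[[0,2,1.2,0,1],[0,3,1.9,0,1],[0,3,1.9,0,1],[0,3,1.9,0,1],[0,3,1.9,0,1],[0,2.5,1.5,0,1],[0,1,0.5,0,1],[0,0,0,0,1]]]' >/dev/null; python3 d.py .6324 -.0796 .0625;python3 -m inch '[[[2,0.2,-0.1,0,1],[3,0.1,-0.1,0,1],[3,0.1,-0.1,0,1],[1.5,0,0,0,0.9],[0.3,0,0,0,0.8],[0,0,0,0,0.7],[0,0,0,0,0.7]]]' >/dev/null; python3 d.py .6324 -.0796 .0625
```

```text
t 14.58 pos [ 0.6317 -0.0794  0.1744] d(cm) [11.19  0.27 -0.11] turn -0.009 down [-0.019 -0.009 -1.   ] w 0.0868 F [ 0.3 -0.1  0.1] q6 -0.18
t 15.17 pos [ 0.628  -0.0746  0.0681] d(cm) [0.55 0.5  0.45] turn -0.009 down [-0.029 -0.006 -1.   ] w 0.0675 F [-0.3 -1.2  1.4] q6 -0.17
```

```bash
python3 -m inch '[[[0.4,0.35,0.4,0,0.65],[0.1,0.1,0.05,0,0.6],[0,0,0,0,0.5],[0,0,0,0,0.5]]]' >/dev/null; python3 d.py .6324 -.0796 .0625
```

```text
t 15.5 pos [ 0.6339 -0.08    0.0663] d(cm) [ 0.38 -0.15 -0.03] turn -0.008 down [-0.023 -0.008 -1.   ] w 0.0476 F [-1.3 -0.9 -0.1] q6 -0.18
```

```bash
python3 -m inch '[[[0.3,-0.1,0,0,0.45],[0.05,0,0,0,0.45],[0,0,0,0,0.2],[0,0,0,0,0.2],[0,0,0,0,0.2],[0,0,0,0,0.2],[0,0,0,0,0.2]]]' 20 >/dev/null; python3 d.py .6324 -.0796 .0625
```

```text
t 16.08 pos [ 0.6342 -0.0805  0.0648] d(cm) [ 0.23 -0.18 -0.07] turn -0.009 down [-0.019 -0.009 -1.   ] w 0.0321 F [ 0.8 -0.3 -0.3] q6 -0.18
```

```bash
python3 -m inch '[[[-1,0,0,0,0.2],[-2,0,0,0,0.2],[-1.5,0,0,0,0.2],[-0.5,-1.5,-0.3,0,0.2],[0,-2.5,-0.4,0,0.2],[0,-2.8,-0.4,0,0.2],[0,-2.8,-0.4,0,0.2],[0,-2.5,-0.3,0,0.2]]]' >/dev/null; python3 d.py .46 -.0393 .0748; python3 -m inch '[[[0,-2.5,-0.3,0,0.2],[0,-1.8,-0.2,0,0.2],[0.3,-0.8,0,0,0.2],[1,-0.2,0,0,0.2],[1,0,0,0,0.2],[0.3,0,0,0,0.2],[0,0,0,0,0.2]]]' >/dev/null; python3 d.py .46 -.0393 .0748
```

```text
t 16.75 pos [ 0.5208 -0.0508  0.1226] d(cm) [ 4.8  -6.15 -0.56] turn -0.009 down [-0.005 -0.013 -1.   ] w 0.0326 F [-1.7 -0.1 -1.4] q6 -0.18
t 17.33 pos [ 0.4588 -0.0371  0.1017] d(cm) [2.69 0.16 0.17] turn -0.008 down [-0.008 -0.012 -1.   ] w 0.0323 F [ 0.8 -0.7 -0.6] q6 -0.19
```

```bash
python3 -m inch '[[[0.6,0,0.15,0,0.2],[0.7,0,0,0,0.2],[0.4,0,0,0,0.2],[0.2,0,0,0,0.2],[0,0,0,0,0.2]]]' >/dev/null; python3 d.py .46 -.0393 .0748
```

```text
t 17.75 pos [ 0.4611 -0.0399  0.0824] d(cm) [ 0.76 -0.12 -0.06] turn -0.008 down [-0.003 -0.013 -1.   ] w 0.0327 F [ 0.5  0.5 -0.5] q6 -0.19
```

```bash
python3 -m inch '[[[0.3,-0.1,-0.05,0,0.2],[0.25,0,0,0,0.2],[0.15,0,0,0,0.2],[0.05,0,0,0,0.2],[0,0,0,0,0.2],[0,0,0,0,0.2]]]' >/dev/null; python3 d.py .46 -.0393 .0748
```

```text
t 18.25 pos [ 0.4608 -0.0396  0.075 ] d(cm) [ 0.02 -0.08 -0.02] turn -0.007 down [-0.002 -0.014 -1.   ] w 0.0325 F [-0.2  0.2 -1.5] q6 -0.19
```

```bash
python3 -m inch '[[[0.1,-0.1,0,0,0.2],[0.05,0,0,0,0.2],[0,0,0,0,0.45],[0,0,0,0,0.55],[0,0,0,0,0.7],[0,0,0,0,0.85],[0,0,0,0,1],[0,0,0,0,1]]]' >/dev/null; python3 d.py .46 -.0393 .0748; python3 -m inch '[[[0,0,0,0,1],[-1,0,0,0,1],[-2,0,0,0,1],[-2.5,0,0,0,1],[-2.5,0,0,0,1],[-1,0,0,0,1],[0,0,0,0,1]]]' >/dev/null; python3 d.py .629 -.1886 .0455
```

```text
t 18.92 pos [ 0.4611 -0.0399  0.0747] d(cm) [-0.01 -0.12 -0.05] turn -0.007 down [ 0.002 -0.015 -1.   ] w 0.0648 F [ 0.7 -0.6  0.2] q6 -0.19
t 19.5 pos [ 0.4595 -0.0381  0.1662] d(cm) [12.19 18.48 13.01] turn -0.008 down [-0.005 -0.013 -1.   ] w 0.0867 F [ 1.5 -1.1  0.2] q6 -0.2
```

```bash
python3 -m inch '[[[0,2,1.5,0,1],[0,3,2.1,0,1],[0,3,2.2,0,1],[0,3.1,2.2,0,1],[0,3.1,2.2,0,1],[0,2.8,1.8,0,1],[0,1.1,0.7,0,1],[0,0,0,0,1]]]' >/dev/null; python3 d.py .629 -.1886 .0455;python3 -m inch '[[[2,0.2,-0.1,0,1],[3,0.1,-0.1,0,1],[3,0.1,-0.1,0,0.9],[1.2,0,0,0,0.8],[0.3,0,0,0,0.7],[0,0,0,0,0.6],[0,0,0,0,0.6]]]' >/dev/null; python3 d.py .629 -.1886 .0455
```

```text
t 20.17 pos [ 0.6265 -0.1868  0.1581] d(cm) [11.26  0.43  0.03] turn -0.005 down [-0.015 -0.009 -1.   ] w 0.087 F [-0.5 -0.2 -0.3] q6 -0.34
t 20.75 pos [ 0.6239 -0.1816  0.0558] d(cm) [1.02 0.6  0.64] turn -0.005 down [-0.024 -0.004 -1.   ] w 0.0615 F [-0.7  0.8 -0.5] q6 -0.33
```

```bash
python3 -m inch '[[[0.6,0.4,0.5,0,0.6],[0.3,0.1,0.1,0,0.5],[0.1,0,0,0,0.45],[0,0,0,0,0.45]]]' >/dev/null; python3 d.py .629 -.1886 .0455
```

```text
t 21.08 pos [ 0.6309 -0.1896  0.0497] d(cm) [ 0.42 -0.2  -0.09] turn -0.005 down [-0.017 -0.008 -1.   ] w 0.0423 F [-0.1  0.8 -0.5] q6 -0.34
```

```bash
python3 -m inch '[[[0.35,-0.2,-0.1,0,0.42],[0.05,0,0,0,0.42],[0,0,0,0,0.15],[0,0,0,0,0.15],[0,0,0,0,0.15],[0,0,0,0,0.15],[0,0,0,0,0.15],[0,0,0,0,0.15]]]' 20 >/dev/null; python3 d.py .629 -.1886 .0455
```

```text
t 21.75 pos [ 0.6298 -0.1889  0.0472] d(cm) [ 0.17 -0.08 -0.03] turn -0.005 down [-0.014 -0.009 -1.   ] w 0.0273 F [-0.3  0.9 -0. ] q6 -0.34
```

```bash
python3 -m inch '[[[-1,0,0,0,0.15],[-2,0,0,0,0.15],[-1.5,0,0,0,0.15],[-0.5,-1.5,-0.5,0,0.15],[0,-2.6,-0.6,0,0.15],[0,-2.8,-0.7,0,0.15],[0,-2.8,-0.7,0,0.15],[0,-2.6,-0.6,0,0.15]]]' >/dev/null; python3 d.py .4512 -.1282 .0572; python3 -m inch '[[[0,-2.6,-0.6,0,0.15],[0,-2,-0.4,0,0.15],[0.3,-0.9,-0.1,0,0.15],[1,-0.2,0,0,0.15],[1,0,0,0,0.15],[0.3,0,0,0,0.15],[0,0,0,0,0.15]]]' >/dev/null; python3 d.py .4512 -.1282 .0572
```

```text
t 22.42 pos [ 0.5159 -0.1475  0.105 ] d(cm) [ 4.74 -6.64 -1.33] turn -0.005 down [ 0.001 -0.016 -1.   ] w 0.0272 F [ 0.9  0.2 -0.7] q6 -0.36
t 23.0 pos [ 0.451  -0.1267  0.0841] d(cm) [2.69 0.04 0.11] turn -0.004 down [-0.001 -0.016 -1.   ] w 0.0268 F [-0.2  0.3 -0.7] q6 -0.38
```

```bash
python3 -m inch '[[[0.6,0,0.1,0,0.15],[0.7,0,0,0,0.15],[0.4,0,0,0,0.15],[0.2,0,0,0,0.15],[0,0,0,0,0.15]]]' >/dev/null; python3 d.py .4512 -.1282 .0572
```

```text
t 23.42 pos [ 0.4535 -0.1294  0.0648] d(cm) [ 0.76 -0.25 -0.11] turn -0.004 down [ 0.003 -0.018 -1.   ] w 0.0269 F [-1.   0.  -0.3] q6 -0.38
```

```bash
python3 -m inch '[[[0.3,-0.2,-0.1,0,0.15],[0.25,0,0,0,0.15],[0.15,0,0,0,0.15],[0.05,0,0,0,0.15],[0,0,0,0,0.15],[0,0,0,0,0.15]]]' >/dev/null; python3 d.py .4512 -.1282 .0572
```

```text
t 23.92 pos [ 0.4521 -0.1287  0.0575] d(cm) [ 0.03 -0.09 -0.04] turn -0.004 down [ 0.004 -0.019 -1.   ] w 0.0268 F [-1.3  0.3 -0.2] q6 -0.38
```

```bash
python3 -m inch '[[[0.1,-0.1,0,0,0.15],[0.05,0,0,0,0.15],[0,0,0,0,0.35],[0,0,0,0,0.5],[0,0,0,0,0.65],[0,0,0,0,0.8],[0,0,0,0,0.9],[0,0,0,0,1]]]' >/dev/null; python3 d.py .4512 -.1282 .0572; python3 -m inch '[[[0,0,0,0,1],[-1,0,0,0,1],[-2,0,0,0,1],[-3,0,0,0,1],[-3,0,0,0,1],[-3,0,0,0,1],[-2,0,0,0,1],[-1,0,0,0,1]]]' >/dev/null; python3 -m inch '[[[0,0,2,0,1],[0,0,3,0,1],[0,0,3,0,1],[0,0,3,0,1],[0,0,3,0,1],[0,0,3,0,1],[0,0,2,0,1],[0,0,0,0,1]]]'; python3 - <<'E'
from h import *
im=np.ascontiguousarray(camera('top')[:,:,::-1]);s=camera('scene')[:,:,::-1]
cv2.imwrite('pics/top1.png',im)
cv2.imwrite('pics/f.png',np.vstack([cv2.resize(im[170:290,190:470],(700,300)),cv2.resize(s[160:350,180:430],(400,300)) if 0 else np.pad(cv2.resize(s[160:350,200:430],(363,300)),((0,0),(0,337),(0,0)))]))
for n,p,h in[('b',(.4777,.1404),.132),('d',(.4688,.0510),.115),('a',(.46,-.0385),.098),('c',(.4512,-.1279),.081)]:
    e=proj('top',[*p,h]);u,v=e.round().astype(int);q=im[v-6:v+7,u-6:u+7].astype(int);w=np.clip(q[...,0]-100,0,None)
    g=np.mgrid[v-6:v+7,u-6:u+7];m=np.array([(g[1]*w).sum(),(g[0]*w).sum()])/max(w.sum(),1)
    print(n,e.round(1),m.round(1),'err mm',((ray('top',m,h)[:2]-p)*1000).round(1),w.sum())
E
```

```text
t 24.58 pos [ 0.4524 -0.1292  0.057 ] d(cm) [-0.02 -0.13 -0.09] turn -0.003 down [ 0.008 -0.021 -1.   ] w 0.056 F [-0.1 -0.  -0. ] q6 -0.38
time: 25.92
position: [0.4297, -0.3209, 0.2172]
tool_rot: [-0.52, -0.469, 0.527, -0.482]
ft_force: [0.5, 0.4, 0.6]
grip_width: 0.0868
b [257.8 247.3] [257.5 246.9] err mm [0.9 0.4] 3899
d [308.5 246.9] [308.6 246.5] err mm [ 0.6 -0.3] 3704
a [357.3 246.4] [358.3 246.3] err mm [-0.2 -1.9] 5180
c [404.2 245.9] [404.  245.9] err mm [-0.   0.4] 8232
```

View pics/f.png

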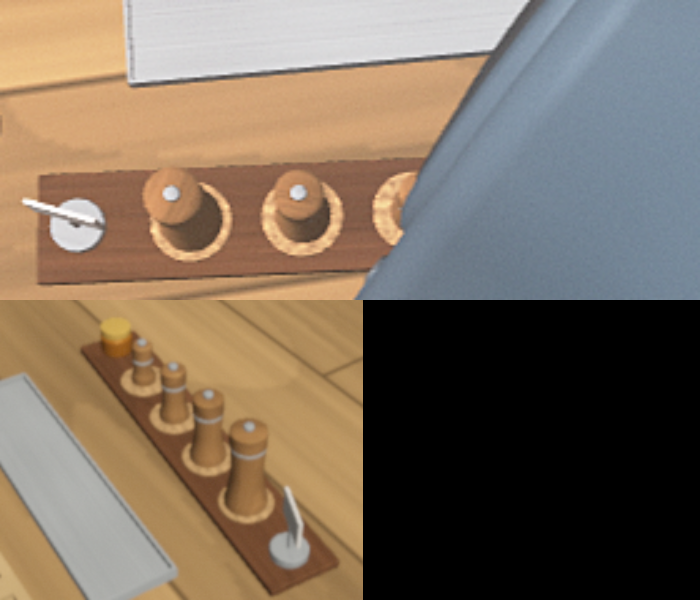

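The scene half shows all four mills upright in the right order. In the top half the arm hides a and c, so their top-view figures are invalid. I'll check them in the scene picture instead.

```bash
python3 - <<'E'
from h import *
im=np.ascontiguousarray(camera('scene')[:,:,::-1])
for n,p,h in[('b',(.4777,.1404),.132),('d',(.4688,.0510),.115),('a',(.46,-.0385),.098),('c',(.4512,-.1279),.081)]:
    e=proj('scene',[*p,h]);u,v=e.round().astype(int);q=im[v-6:v+7,u-6:u+7].astype(int);w=np.clip(q[...,0]-120,0,None)
    g=np.mgrid[v-6:v+7,u-6:u+7];m=np.array([(g[1]*w).sum(),(g[0]*w).sum()])/max(w.sum(),1)
    print(n,e.round(1),m.round(1),'err mm',((ray('scene',m,h)[:2]-p)*1000).round(1),w.sum())
cv2.imwrite('pics/f2.png',cv2.resize(im[165:345,240:420],(600,600),interpolation=cv2.INTER_CUBIC))
E
```

```text
b [358.5 239.5] [357.7 239.8] err mm [ 1.6 -0.1] 1009
d [332.5 219.2] [331.8 219.2] err mm [ 0.9 -0.8] 858
a [309.9 201.7] [309.4 201.5] err mm [ 0.5 -1.1] 649
c [290.2 186.3] [289.6 186.3] err mm [ 0.9 -0.9] 579
```

View pics/f2.png

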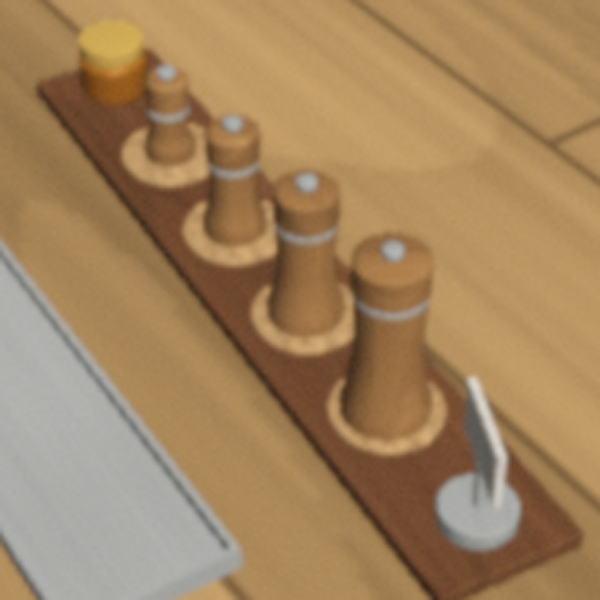

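The mills stand on their coasters at crop (390,400), (305,310), (235,225) and (170,150), all upright and within about 2 mm of centre. The arm is clear, so I hand in.

```bash
python3 -c "
from rig import robot
print(robot.hand_in())"
```

```text
the job is handed in; nothing more can be done
None
```

All four mills stand upright on the cork coasters in height order: b (tallest) next to the card stand, then d, a, and c (shortest) beside the honey jar. I released everything, moved the arm clear and handed in shortly after 26 s on the robot's clock.

**Last checks:** in the scene camera, all four mill buttons sit within about 2 mm of their coaster centres. In the pictures, the card stand and the jar are upright and look unmoved; I judged that by eye rather than measuring it.

**Checks that failed:** the final top view could confirm only b and d (within about 1 mm), because the arm hid a and c. I discarded its figures for those two, so a and c rest on the scene camera alone.

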